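Fill the scent tower to its gauge and switch on the fan

ROBOT

A 6-joint arm with a two-finger parallel gripper is mounted at the origin on the work surface. World frame = base frame: x ahead of the robot, y to its left, z up, the work surface at z = 0. Lengths are in m, angles in rad, forces in N, time in s.
With the tool pointing down it reaches from about 0.35 to 0.975 m from the base axis. Payload 4.9 kg.
Tool frame: the origin (TCP) lies midway between the tips of the shut fingers; the grasp point (between the pads) lies 19 mm behind it; z points along the fingers, y is the line along which they close (so a half turn about z gives the same grasp; the last joint's range is limited). The gripper opens to 85 mm and grips with 20 to 120 N. Pads are 22 mm wide; open, the fingers measure 114 mm over their backs; the gripper's body (76 mm by 85 mm) begins 54 mm behind the grasp point. The pads swing forward as they close: fully open they stand 13 mm farther back than shut.
Start: joints at [1.15, 0.053, 1.613, -0, 1.476, -0.119], TCP at [0.186, 0.597, 0.231] pointing down, gripper open.
Joint ranges: [-3.01, 3.01], [-1.01, 2.22], [0.06, 2.58], [-1.02, 4.17], [0.09, 2.62], [-3.14, 3.14]. Speed limits (rad/s): [2.57, 2.57, 3.14, 3.14, 3.14, 3.14].

INTERFACE

Orientations are given as a unit quaternion [w, x, y, z].
In Python, from plant import state, grab_frame, job_done, cut_out, place_of gives the robot as it stands.
- The arm moves only by the tool jog_arm, never from a script. Its argument "motion" is text: rows parted by semicolons, each of 7 numbers parted by spaces: the opening in per cent of the stroke, from 0 (shut) to 100 (fully open), then the shift along the tool's x, y, z as a fraction of full scale, then the turn, a rotation vector about the tool's x, y, z as a fraction of full scale. A call has exactly 5 rows; each row is the pose to reach, as a shift and turn from the pose commanded when the call began, along the tool's axes at that moment; what a row does not reach only later rows make up. Full scale, the value 1, is 50 cm for a shift and 1.5 rad for a turn. A row lasts 1/8 s, in which the tool goes at most 62.5 mm and 10.7 degrees, less where a joint would pass 70% of its speed; a pose out of reach is approached as far as the arm can. A call with a number of a shift or a turn outside -1 to 1 is refused whole. A call with a gripper value outside its range is refused whole. The fingers move at their own pace and stop on an object; the grip force is fixed at half the most. Time passes only in rows, so rows that repeat a pose let the fingers close, or fill a call up. It gives the time, the measured TCP pose, the force, the opening and the grip force at its end, in the units of the state.
- state(): the state, without advancing time (a new reading comes with each control period).
- grab_frame(name): name is "scene" or "side" or "wrist"; returns a dict with "color" (420x560x3 uint8, red, green, blue), "range_z" (420x560 float32, m along the optical axis (not along the pixel's ray), 0 where there is no reading), "intrinsics" (3x3 intrinsics, pixels), "world_from_camera" (4x4, takes a point from camera to world coordinates). Camera axes: x right, y up, looking along -z (the intrinsics and any distortion apply to the point x, -y, -z); pixel columns grow to the right and rows downward; lengths in m; the calibration is good to about 2 mm. A picture is of the moment at which its call begins.
- job_done(): hands the job in; it is judged then, once.
Trained networks look in the newest picture that a camera, given by its name, has taken for a name from the list of things; names that differ only in an ending like _2 or _b are one class to them, and where a whole thing is asked for, a point or a joint stands for the part that bears it (a point fixed in the world has none). Each returns a list of dicts, best first, with "p" (0 to 1); they miss things now and then, are a little off and sometimes report something else, mostly with a low value. They report only what shows in the picture. A call takes as long as a camera call.
- cut_out(camera, thing): "pixels" (420x560 bool, what is visible of it).
- place_of(camera, thing): "at" ([x, y, z] in m, in world coordinates, good to about 4 mm: a listed point, or the origin of a listed thing).
The state is a dict: "time": time; "joint_pos": joint angles; "joint_vel": joint speeds; "joint_efforts": joint torques, N m; "tool_pos": TCP position; "tool_rot": TCP orientation; "contact_force": force on the tool from outside, world axes, zero at the start; "ft_torque": the same for the moment, N m; "gripper_width": opening from 0.0 (shut) to 1.0 (fully open); "grasp_force": force on a finger pad.
Only numpy, scipy, OpenCV 4.12 (cv2) and the standard library are available. Lean on these libraries where they do the work, as an engineer would, in place of code of your own. Each camera call takes 0.05 s, during which the arm holds its last target. There are 200 camera calls.

TASK

Place clay scent discs flat, one on another, into the white split-tube tower until the top of the stack is level with the gauge clip on the tower, that is, anywhere between the clip's lower and upper edges, and leave the discs you do not need lying on the nightstand. Then switch the fan on by pressing the raised end of its rocker fully down. Do not shift the gauge clip, and leave the tumbler, jar, trinket box and back scratcher as they are.

Things in the scene. Friction and masses are not known exactly. Their poses are not given: they have to be found in the camera images.
- disc1_mid (a point): centre (half-way up) of a flat unglazed clay scent disc, 44 mm diameter, 16 mm thick, 45 g; it starts lying flat on the nightstand. The four discs are alike; its z axis is the disc's axis
- disc2_mid (a point): centre (half-way up) of a flat unglazed clay scent disc, 44 mm diameter, 16 mm thick, 45 g; it starts lying flat on the nightstand. The four discs are alike; its z axis is the disc's axis
- disc3_mid (a point): centre (half-way up) of a flat unglazed clay scent disc, 44 mm diameter, 16 mm thick, 45 g; it starts lying flat on the nightstand. The four discs are alike; its z axis is the disc's axis
- disc4_mid (a point): centre (half-way up) of a flat unglazed clay scent disc, 44 mm diameter, 16 mm thick, 45 g; it starts lying flat on the nightstand. The four discs are alike; its z axis is the disc's axis
- tower_floor (a point): centre of the inner floor of the white scent tower, on its axis, 8 mm above the nightstand. Over it stands a tube, 48 mm inside and 54 mm outside diameter, 64 mm tall above the floor, open at the top and split: two open sides, 34 mm wide from floor to top, face this point's +y and -y, so that fingers holding a disc across that y line can go down inside with it. z points up
- tower: the scent tower, fixed to the nightstand; origin under the middle of its round foot, 90 mm diameter and 8 mm thick, whose top is the inner floor. Its tube's two curved walls, 3 mm thick, span 90 degrees each, centred on the +x and -x directions
- clip_mid (a point): centre of the gauge clip: a curved brass-metal plate, 22 mm tall (11 mm above and below this point), 3 mm thick, that hugs the outside of the tower's +x wall, this point being 29 mm from the tower's axis. It marks the fill height; it was set by hand and slides up and down stiffly (6 N)
- rocker (a joint): the fan's rocker toggle, rad: 0 = off (the end away from the fan's head stands up), 0.44 = fully on (that end pressed down, the other end up). It stays where it is left; about 2 to 4 N at the end moves it, and it stops hard at fully on
- rocker_end (a point): point on the top face of the rocker's pressing end, 4 mm from the edge, 44 mm above the nightstand when off; it sinks 9 mm to fully on. The white rocker plate (48 x 24 x 8 mm, long along the fan's x) pivots at its middle in a black surround on the front of the fan's base, whose top is 30 mm above the nightstand; this end is the one away from the fan's head
- fan: teal plastic mini fan, fixed to the nightstand; origin under the middle of its base (150 mm along x, 90 mm along y, 30 mm tall). The round head (110 mm diameter, top 167 mm above the nightstand) stands on the +x half, its grille at x = 16 mm facing -x; the rocker's pivot is at x = -42 mm, y = 0
- tumbler: empty stainless tumbler, 76 mm diameter, 115 mm tall; origin at the centre of its underside. Not part of the job
- jar: glass jar with a clamped lever lid, 80 mm diameter, 98 mm tall; origin at the centre of its underside. Not part of the job
- trinket_box: red ceramic trinket box, round, 84 mm diameter, 56 mm tall; origin at the centre of its underside. Not part of the job
- back_scratcher: wooden back scratcher lying flat along its x axis, 420 mm long, 34 mm wide at its head, 8 mm thick (claws 19 mm); origin under the middle of its handle, which spans 180 mm each way. Not part of the job

How it is judged:
By the outcome, as a careful person would: the job done as asked, in the order asked, and still so for the second after the job is handed in, with the robot touching nothing.
It also fails if it takes over 72 s, if anything falls off the work surface, if the arm or the gripper's body presses on something with over 40 N, if the wrist force passes 120 N, or if a joint passes its speed limit or range.

## Working session

There is one attempt and no reset: what is moved stays moved. The work goes in short steps, Python scripts to look and compute and a tool call to move; the robot and the scene stay as the last step left them, time stands still between calls to the robot, and variables do not carry over. Pictures are saved under pics/ and viewed, at most 10 in all, crops included, and the job is handed in when it is done.

Besides the shell and the picture viewer there is one more tool, called in YAML: its name, and indented under it one key for each argument. jog_arm: Moves the arm, as the interface text tells. Shift numbers are shares of 50 cm and turn numbers shares of 1.5 rad, none past 1 either way. Its arguments: {"type":"object","properties":{"motion":{"type":"string"}},"required":["motion"]}

```bash
mkdir -p pics
cat > h.py <<'E'
import numpy as np, cv2
from plant import *
def show(f,name): cv2.imwrite(f'pics/{name}.png',f['color'][:,:,::-1])
def cloud(f):
    K=f['intrinsics'];z=f['range_z'];v,u=np.mgrid[:z.shape[0],:z.shape[1]]
    p=np.stack([(u-K[0,2])/K[0,0]*z,-(v-K[1,2])/K[1,1]*z,-z],-1)
    T=f['world_from_camera'];return p@T[:3,:3].T+T[:3,3]
E
python3 - <<'E'
from h import *
np.set_printoptions(precision=4,suppress=True)
s=state();print(s['time'],s['tool_pos'],s['tool_rot'],s['gripper_width'])
fs={c:grab_frame(c) for c in('scene','side')}
cv2.imwrite('pics/a.png',cv2.resize(np.hstack([fs['scene']['color'],fs['side']['color']])[:,:,::-1],(800,300),interpolation=cv2.INTER_AREA))
show(fs['scene'],'a_scene')
for c in fs:
  print(c,fs[c]['world_from_camera'][:3,3])
  for t in ['disc1_mid','tower_floor','tower','clip_mid','rocker_end','fan','tumbler','jar','trinket_box','back_scratcher']:
    print(t,[(np.array(r['at']),round(r['p'],2)) for r in place_of(c,t)][:6])
print(state()['time'])
E
```

```text
0.0 [0.1855 0.5962 0.2301] [-0.0003  0.1503  0.9886 -0.001 ] 1.0024716788699495
scene [ 1.044  -0.2161  0.8236]
disc1_mid [(array([ 0.4514, -0.1095,  0.008 ]), 0.55)]
tower_floor [(array([0.4883, 0.0949, 0.0085]), 0.81), (array([0.7427, 0.0451, 0.0054]), 0.74)]
tower [(array([0.4897, 0.0987, 0.005 ]), 0.68)]
clip_mid [(array([0.5195, 0.0878, 0.0474]), 0.45)]
rocker_end [(array([0.6026, 0.2357, 0.0425]), 0.74)]
fan [(array([ 0.6207,  0.2969, -0.0001]), 0.71)]
tumbler []
jar [(array([0.7426, 0.0445, 0.0085]), 0.81)]
trinket_box [(array([0.4288, 0.2697, 0.0023]), 0.96), (array([ 0.4477, -0.4222, -0.0001]), 0.58)]
back_scratcher [(array([ 0.4461, -0.4242,  0.0001]), 0.78)]
side [ 0.1638 -0.658   0.989 ]
disc1_mid [(array([ 0.4545, -0.1063,  0.0093]), 0.73), (array([ 0.6175,  0.2989, -0.0006]), 0.27)]
tower_floor [(array([0.4885, 0.0993, 0.0123]), 0.75), (array([0.4917, 0.0982, 0.003 ]), 0.48)]
tower [(array([0.4903, 0.0955, 0.0044]), 0.84), (array([ 0.4523, -0.1081,  0.009 ]), 0.46)]
clip_mid [(array([0.52  , 0.0898, 0.0483]), 0.35)]
rocker_end [(array([0.6047, 0.2394, 0.0467]), 0.65)]
fan [(array([ 0.6198,  0.2997, -0.0002]), 0.63)]
tumbler [(array([ 0.792 , -0.0974,  0.0024]), 0.8), (array([ 0.746 ,  0.046 , -0.0024]), 0.5)]
jar [(array([0.7451, 0.048 , 0.0001]), 0.85), (array([ 0.4425, -0.4223, -0.0032]), 0.24)]
trinket_box [(array([ 0.4315,  0.2683, -0.0042]), 0.84)]
back_scratcher [(array([ 0.4422, -0.4204, -0.0041]), 0.8)]
1.1
```

View pics/a_scene.png

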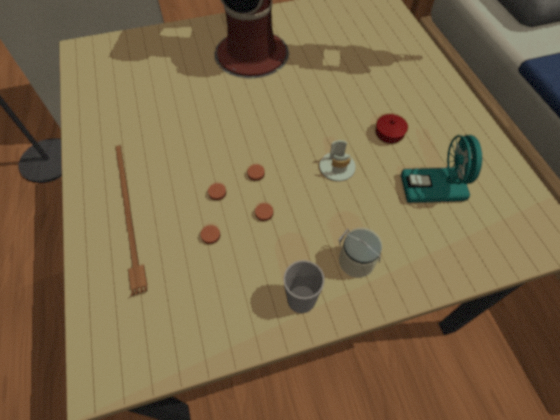

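Run:
```python
from h import *
np.set_printoptions(precision=4,suppress=True)
ims=[]
for c in('scene','side'):
  f=grab_frame(c);P=cloud(f);hsv=cv2.cvtColor(f['color'],cv2.COLOR_RGB2HSV)
  K=f['intrinsics'];T=f['world_from_camera']
  q=np.linalg.inv(T)@[.49,.097,.04,1];u=int(K[0,2]+K[0,0]*q[0]/-q[2]);v=int(K[1,2]-K[1,1]*q[1]/-q[2])
  ims.append(cv2.resize(f['color'][v-30:v+30,u-30:u+30],(400,400),interpolation=cv2.INTER_CUBIC))
  m=((hsv[...,0]<12)&(hsv[...,1]>110)&(P[...,2]>.010)&(P[...,2]<.024)&(P[...,0]>.35)&(P[...,0]<.8)&(P[...,1]>-.3)&(P[...,1]<.06)).astype(np.uint8)
  n,l,st,ce=cv2.connectedComponentsWithStats(m)
  for i in range(1,n):
    if st[i,4]>25:
      p=P[l==i];p=p[p[:,2]>.013];(x,y),r=cv2.minEnclosingCircle(p[:,:2].astype(np.float32));print(c,len(p),p.mean(0),np.median(p[:,2]),(x,y),r)
  r=cut_out(c,'clip_mid')
  for d in r[:2]:
    p=P[d['pixels']];print('clip',d['p'],len(p),np.percentile(p,[2,10,50,90,98],axis=0) if len(p) else '')
  d=np.hypot(P[...,0]-.49,P[...,1]-.097);s=P[(d<.04)&(P[...,2]>.066)&(P[...,2]<.08)]
  print('rim',len(s),s.mean(0)); a=s[:,:2]
  # fit circle radius ~ .0255
  from scipy.optimize import least_squares
  o=least_squares(lambda q:np.hypot(a[:,0]-q[0],a[:,1]-q[1])-.0255,[.49,.097],loss='soft_l1',f_scale=.002);print(o.x)
  an=np.degrees(np.arctan2(a[:,1]-o.x[1],a[:,0]-o.x[0]));print(np.histogram(an,bins=np.arange(-180,181,15)))
cv2.imwrite('pics/b.png',np.hstack(ims)[:,:,::-1])
print(state()['time'])
```

```text
scene 175 [ 0.457  -0.1055  0.0169] 0.016869199760964904 (0.4560983180999756, -0.10535430908203125) 0.020983627066016197
scene 194 [ 0.4851 -0.2087  0.0168] 0.016737002222543707 (0.4841935336589813, -0.20830392837524414) 0.020808063447475433
scene 214 [ 0.572  -0.1162  0.0169] 0.017017712458485212 (0.5718114376068115, -0.11588992178440094) 0.021014880388975143
scene 234 [ 0.5939 -0.2472  0.0165] 0.016457429513999533 (0.5934865474700928, -0.24766863882541656) 0.021217789500951767
clip 0.69 82 [[0.5096 0.0743 0.0431]
 [0.5128 0.0774 0.0452]
 [0.5186 0.0911 0.0528]
 [0.5208 0.1081 0.0608]
 [0.5215 0.112  0.0625]]
clip 0.64 1027 [[0.4549 0.0567 0.0019]
 [0.466  0.0664 0.0075]
 [0.5064 0.0904 0.013 ]
 [0.5233 0.1177 0.0646]
 [0.5329 0.1361 0.0736]]
rim 95 [0.4901 0.0975 0.0714]
[0.4914 0.0975]
(array([ 7,  9,  2,  0,  0,  0,  0,  0,  7,  7,  9,  8,  7,  4,  3,  0,  0,
        0,  0,  0,  7, 10,  7,  8]), array([-180, -165, -150, -135, -120, -105,  -90,  -75,  -60,  -45,  -30,
        -15,    0,   15,   30,   45,   60,   75,   90,  105,  120,  135,
        150,  165,  180]))
rim 53 [0.4898 0.0943 0.0706]
[0.4886 0.0948]
(array([4, 5, 3, 0, 0, 0, 0, 0, 5, 3, 3, 3, 5, 6, 3, 0, 0, 0, 0, 0, 4, 3,
       2, 4]), array([-180, -165, -150, -135, -120, -105,  -90,  -75,  -60,  -45,  -30,
        -15,    0,   15,   30,   45,   60,   75,   90,  105,  120,  135,
        150,  165,  180]))
1.3
```

View pics/b.png

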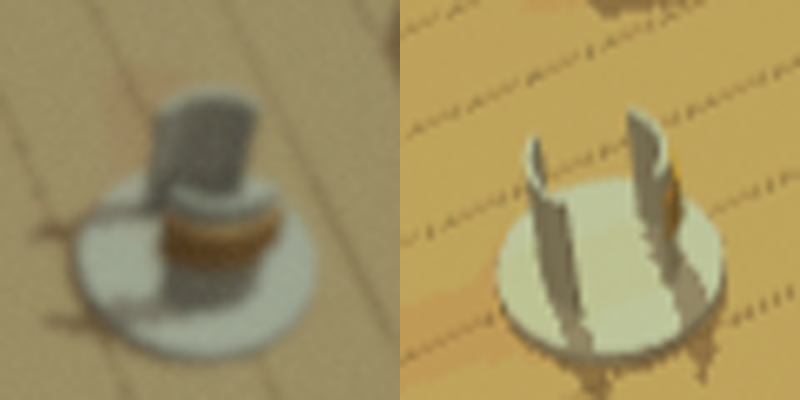

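```bash
cat >> h.py <<'E'
from scipy.spatial.transform import Rotation as R
def go(x,y,z,yaw):  # yaw deg of tool y axis; prints shares
    s=state();q=np.array(s['tool_rot']);r=R.from_quat(q[[1,2,3,0]])
    a=np.radians(yaw);ty=[np.cos(a),np.sin(a),0];tz=[0,0,-1]
    g=R.from_matrix(np.stack([np.cross(ty,tz),ty,tz],1))
    d=r.inv().apply(np.array([x,y,z])-s['tool_pos'])/.5
    t=(r.inv()*g).as_rotvec()/1.5
    print('shift',d.round(4),'turn',t.round(4),'rows',round(np.linalg.norm(d)*8,1),'tcp',np.round(s['tool_pos'],4),'w',round(s['gripper_width'],3),'t',round(s['time'],2))
E
python3 -c "
from h import *
go(.45,.097,.23,76)"
```

```text
shift [-0.8016 -0.7972  0.0026] turn [-0.      0.     -0.0383] rows 9.0 tcp [0.1858 0.5967 0.2313] w 0.999 t 1.3
```

jog_arm:
  motion: "100 -0.8 -0.8 0 0 0 0;100 -0.8 -0.8 0 0 0 0;100 -0.8 -0.8 0 0 0 0;100 -0.8 -0.8 0 0 0 0;100 -0.8 -0.8 0 0 0 0"

```text
time: 1.92
tool_pos: [0.3317, 0.3184, 0.2316]
tool_rot: [0.0, 0.15, 0.989, 0.0]
contact_force: [1.3, 0.9, -0.2]
gripper_width: 0.999
grasp_force: 0.0
```

```bash
python3 -c "
from h import *
go(.45,.097,.23,76)"
```

```text
shift [-0.3573 -0.3526  0.0032] turn [ 0.0005  0.0006 -0.0379] rows 4.0 tcp [0.3317 0.3184 0.2316] w 0.999 t 1.93
```

jog_arm:
  motion: "100 -0.35 -0.35 0 0 0 0;100 -0.35 -0.35 0 0 0 0;100 -0.35 -0.35 0 0 0 -0.038;100 -0.35 -0.35 0 0 0 -0.038;100 -0.35 -0.35 0 0 0 -0.038"

```text
time: 2.55
tool_pos: [0.4474, 0.0977, 0.2315]
tool_rot: [0.0, 0.125, 0.992, -0.0]
contact_force: [-0.5, 0.5, -0.1]
gripper_width: 1.001
grasp_force: 0.0
```

```bash
cat > t.py <<'E'
from h import *
np.set_printoptions(precision=4,suppress=True)
f=grab_frame('wrist');show(f,'w1');P=cloud(f)
print(f['world_from_camera'])
for t in('tower_floor','clip_mid','tower'): print(t,place_of('wrist',t))
from scipy.optimize import least_squares
d=np.hypot(P[...,0]-.49,P[...,1]-.097);s=P[(d<.04)&(P[...,2]>.066)&(P[...,2]<.08)];a=s[:,:2]
o=least_squares(lambda q:np.hypot(a[:,0]-q[0],a[:,1]-q[1])-.0255,[.49,.097],loss='soft_l1',f_scale=.002).x
print('rim',len(s),o,np.median(s[:,2]))
an=np.degrees(np.arctan2(a[:,1]-o[1],a[:,0]-o[0]));h=np.histogram(an,bins=np.arange(-180,181,5));print(h[0])
hsv=cv2.cvtColor(f['color'],cv2.COLOR_RGB2HSV)
for r in cut_out('wrist','clip_mid')[:2]:
  p=P[r['pixels']];rr=np.hypot(*(p[:,:2]-o).T);p=p[(rr>.024)&(rr<.034)]
  print('clip',r['p'],len(p),np.percentile(p[:,2],[1,5,50,95,99]))
go(.45,.097,.23,76)
E
python3 t.py
```

```text
[[ 0.2484 -0.9268 -0.2818  0.3751]
 [ 0.9687  0.2375  0.0727  0.1163]
 [-0.0004 -0.291   0.9567  0.375 ]
 [ 0.      0.      0.      1.    ]]
tower_floor [{'at': [0.4895, 0.1014, 0.0095], 'p': 0.75}]
clip_mid []
tower [{'at': [0.4919, 0.0963, 0.0021], 'p': 0.55}]
rim 514 [0.4897 0.0971] 0.07236622829966241
[16 12 14 13 13 12 12  0  0  0  0  0  0  0  0  0  0  0  0  0  0  0  0  0
  7 14 16 12 14 14 16 14 13 19 13 15 17 14 15 14 14 15 12  0  0  0  0  0
  0  0  0  0  0  0  0  0  0  0  0  0  7 13 15 11 14 14 12 14 13 14 15 12]Traceback (most recent call last):
  File "t.py", line 14, in <module>
    print('clip',r['p'],len(p),np.percentile(p[:,2],[1,5,50,95,99]))
                               ~~~~~~~~~~~~~^^^^^^^^^^^^^^^^^^^^^^^
    return _quantile_unchecked(
        a, q, axis, out, overwrite_input, method, keepdims, weights)
    return _ureduce(a,
                    func=_quantile_ureduce_func,
    ...<5 lines>...
                    overwrite_input=overwrite_input,
                    method=method)
    r = func(a, **kwargs)
    result = _quantile(arr,
                       quantiles=q,
    ...<2 lines>...
                       out=out,
                       weights=wgt)
    slices_having_nans = np.isnan(arr[-1, ...])
                                  ~~~^^^^^^^^^
IndexError: index -1 is out of bounds for axis 0 with size 0
```

View pics/w1.png

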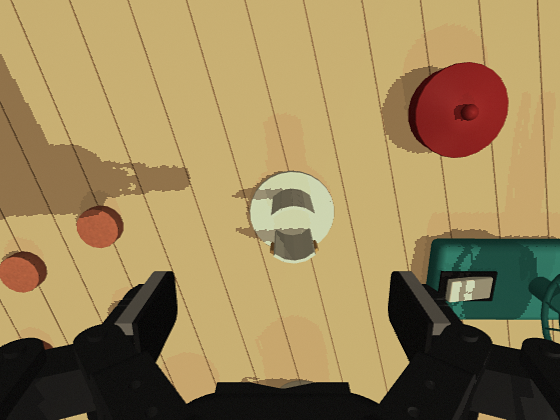

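```bash
python3 -c "
from h import *
go(.450,-.120,.16,76.7)"
```

```text
shift [-0.1152 -0.4292  0.1425] turn [ 0.0002 -0.0001 -0.007 ] rows 3.7 tcp [0.4457 0.1022 0.2313] w 0.998 t 2.8
```

jog_arm:
  motion: "100 -0.115 -0.43 0.14 0 0 -0.007;100 -0.115 -0.43 0.14 0 0 -0.007;100 -0.115 -0.43 0.14 0 0 -0.007;100 -0.115 -0.43 0.14 0 0 -0.007;100 -0.115 -0.43 0.14 0 0 -0.007"

```text
time: 3.42
tool_pos: [0.4491, -0.1221, 0.16]
tool_rot: [-0.001, 0.118, 0.993, 0.0]
contact_force: [0.4, -0.3, -0.4]
gripper_width: 0.999
grasp_force: 0.0
```

```bash
cat > d.py <<'E'
from h import *
def discs():
  np.set_printoptions(precision=4,suppress=True)
  f=grab_frame('wrist');P=cloud(f);hsv=cv2.cvtColor(f['color'],cv2.COLOR_RGB2HSV)
  m=((hsv[...,0]<12)&(hsv[...,1]>100)&(P[...,2]>.012)&(P[...,2]<.020)&(P[...,0]>.35)&(f['range_z']>.1)).astype(np.uint8)
  m=cv2.morphologyEx(m,cv2.MORPH_OPEN,np.ones((3,3)))
  n,l,st,ce=cv2.connectedComponentsWithStats(m)
  for i in range(1,n):
    if st[i,4]>150:
      p=P[l==i];(x,y),r=cv2.minEnclosingCircle(p[:,:2].astype(np.float32));print(len(p),p.mean(0),(round(x,4),round(y,4)),round(r,4),ce[i])
  return f
if __name__=='__main__':
  for i in range(2): s=state();print(s['tool_pos']);discs()
  go(.456,-.1055,.05,76.7)
E
python3 d.py
```

```text
[ 0.44906978 -0.12213564  0.15997839]
2116 [ 0.4524 -0.1055  0.0168] (0.4532, -0.1055) 0.0218 [302.9608 193.3237]
1892 [ 0.4807 -0.2087  0.0168] (0.4818, -0.2093) 0.0222 [192.6401 251.6808]
1614 [ 0.5672 -0.1161  0.0168] (0.5688, -0.1159) 0.0223 [319.0118 315.2156]
1451 [ 0.5891 -0.2467  0.0168] (0.591, -0.2478) 0.0224 [188.8966 362.8539]
[ 0.4496 -0.1211  0.1607]
2113 [ 0.4525 -0.1055  0.0169] (0.4531, -0.1056) 0.0218 [301.4084 192.7804]
1897 [ 0.4807 -0.2088  0.0168] (0.4819, -0.2096) 0.0221 [191.204  250.7354]
1612 [ 0.5672 -0.1161  0.0168] (0.5689, -0.1162) 0.0221 [317.3741 314.4014]
1462 [ 0.5891 -0.2467  0.0167] (0.5907, -0.2478) 0.0223 [187.6067 361.7715]
shift [-0.0049  0.0318  0.2226] turn [ 0.0004 -0.0002 -0.0007] rows 1.8 tcp [ 0.4499 -0.1205  0.1613] w 0.998 t 3.52
```

jog_arm:
  motion: "80 0.001 0.031 0.1 0 0 0;80 0.001 0.031 0.2 0 0 0;80 0.001 0.031 0.26 0 0 0;80 0.001 0.031 0.29 0 0 0;80 0.001 0.031 0.31 0 0 0"

```text
time: 4.15
tool_pos: [0.4538, -0.1056, 0.0067]
tool_rot: [0.001, 0.116, 0.993, -0.0]
contact_force: [-0.1, -0.0, 0.2]
gripper_width: 0.802
grasp_force: 0.0
```

```bash
python3 -c "
from h import *
go(.453,-.1055,.004,76.7)
f=grab_frame('wrist');show(f,'w2')
go(.453,-.1055,.004,76.7)"
```

```text
shift [ 0.0016 -0.0002  0.0053] turn [-0.0001  0.0009 -0.0002] rows 0.0 tcp [ 0.4538 -0.1056  0.0067] w 0.802 t 4.15
shift [0.0003 0.0002 0.0036] turn [ 0.0001 -0.     -0.0005] rows 0.0 tcp [ 0.4531 -0.1056  0.0058] w 0.801 t 4.2
```

View pics/w2.png

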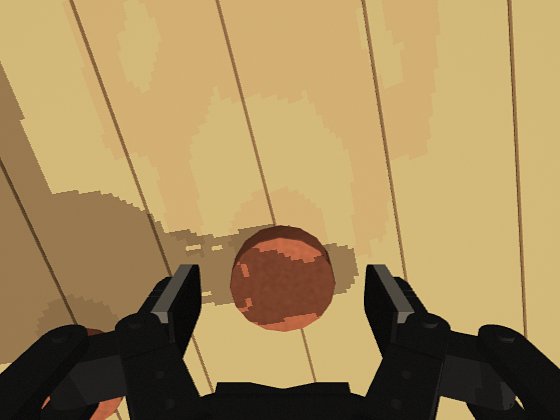

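jog_arm:
  motion: "80 0 0 0.006 0 0 0;40 0 0 0.006 0 0 0;30 0 0 0.006 0 0 0;30 0 0 0.006 0 0 0;30 0 0 0.006 0 0 0"

```text
time: 4.82
tool_pos: [0.454, -0.1069, 0.0047]
tool_rot: [0.001, 0.117, 0.993, -0.0]
contact_force: [-0.9, 1.3, 6.2]
gripper_width: 0.483
grasp_force: 60.4
```

jog_arm:
  motion: "30 0 0 0 0 0 0;30 0 0 -0.1 0 0 0;30 0 0 -0.2 0 0 0;30 0 0 -0.25 0 0 0;30 0 0 -0.25 0 0 0"

```text
time: 5.45
tool_pos: [0.4546, -0.1071, 0.1309]
tool_rot: [0.003, 0.117, 0.993, -0.001]
contact_force: [-0.9, 0.6, -0.1]
gripper_width: 0.486
grasp_force: 60.7
```

```bash
python3 -c "
from h import *
f=grab_frame('wrist');show(f,'w3')
go(.4897,.0971,.10,76.7)"
```

```text
shift [0.0239 0.4132 0.0573] turn [-0.0002  0.0012 -0.0016] rows 3.3 tcp [ 0.4533 -0.1066  0.1287] w 0.486 t 5.5
```

View pics/w3.png

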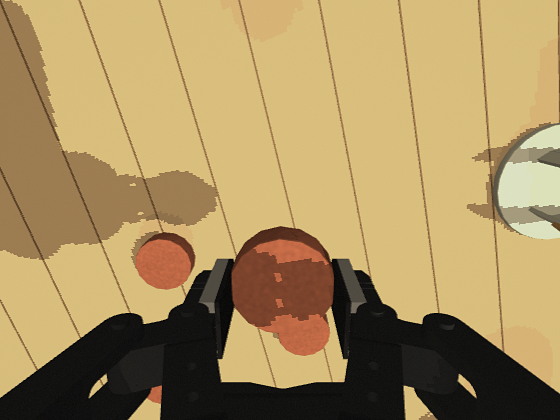

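jog_arm:
  motion: "30 0.02 0.35 0 0 0 0;30 0.02 0.35 0 0 0 0;30 0.02 0.35 0 0 0 0;30 0.02 0.35 0 0 0 0;30 0.02 0.35 0 0 0 0"

```text
time: 6.12
tool_pos: [0.4826, 0.066, 0.1263]
tool_rot: [-0.002, 0.117, 0.993, -0.0]
contact_force: [-0.4, -0.4, -0.3]
gripper_width: 0.482
grasp_force: 60.9
```

```bash
cat > a.py <<'E'
from h import *
from scipy.optimize import least_squares
def align(yaw=76.7):
  np.set_printoptions(precision=4,suppress=True)
  a0=state();f=grab_frame('wrist');P=cloud(f);hsv=cv2.cvtColor(f['color'],cv2.COLOR_RGB2HSV)
  tp=np.array(f['world_from_camera'])@np.array([0,0,0,1.])
  s0=np.array(state()['tool_pos']);print('tcp',np.array(a0['tool_pos']),s0,'cam',tp[:3]-s0)
  red=(hsv[...,0]<12)&(hsv[...,1]>100)
  z=P[...,2];m=red&(z>s0[2]-.01)&(z<s0[2]+.03)&(np.hypot(P[...,0]-s0[0],P[...,1]-s0[1])<.04)
  zt=np.median(z[m]);p=P[m&(abs(z-zt)<.003)][:,:2]
  print('disc top rel tcp',zt-s0[2],len(p))
  e=R.from_euler('z',13.3,degrees=True).as_matrix()[:2,:2]
  q=p@e.T  # tower frame x,y
  print('disc x ext (tower axes, rel tcp)',np.percentile(q[:,0],[.5,99.5])-(e@s0[:2])[0],'y',np.percentile(q[:,1],[.5,99.5])-(e@s0[:2])[1])
  c=cv2.minEnclosingCircle(p.astype(np.float32));dc=e@(np.array(c[0])-s0[:2]);print('circle',dc,c[1])
  d=np.hypot(P[...,0]-.49,P[...,1]-.097);a=P[(d<.04)&(z>.069)&(z<.076)&~red][:,:2]
  o=least_squares(lambda q:np.hypot(a[:,0]-q[0],a[:,1]-q[1])-.0255,[.49,.097],loss='soft_l1',f_scale=.001).x
  print('rim',len(a),o)
  return f
if __name__=='__main__':
  f=align();show(f,'w4');go(.4897,.0971,.10,76.7)
E
python3 a.py
```

```text
tcp [0.4826 0.066  0.1263] [0.4829 0.0655 0.1267] cam [-0.0723  0.0178  0.1433]
disc top rel tcp 0.011574741319954035 8013
disc x ext (tower axes, rel tcp) [-0.0223  0.0193] y [-0.02    0.0207]
circle [-0.001   0.0004] 0.022223668172955513
rim 586 [0.4897 0.0968]
shift [0.0013 0.0647 0.0533] turn [-0.0006 -0.0018 -0.0019] rows 0.7 tcp [0.4829 0.0655 0.1267] w 0.485 t 6.17
```

jog_arm:
  motion: "30 -0.001 0.064 0 0 0 0;30 -0.001 0.064 0.02 0 0 0;30 -0.001 0.064 0.05 0 0 0;30 -0.001 0.064 0.075 0 0 0;30 -0.001 0.064 0.075 0 0 0"

```text
time: 6.8
tool_pos: [0.4902, 0.0965, 0.0887]
tool_rot: [-0.002, 0.117, 0.993, -0.0]
contact_force: [0.9, -0.9, -1.5]
gripper_width: 0.485
grasp_force: 61.0
```

```bash
python3 -c "
from h import *
go(.4907,.0967,.0135,76.7)
f=grab_frame('wrist');show(f,'w5')
go(.4907,.0967,.0135,76.7)"
```

```text
shift [-0.0014  0.0008  0.1503] turn [-0.0008 -0.0025 -0.0021] rows 1.2 tcp [0.4902 0.0965 0.0887] w 0.485 t 6.8
shift [4.000e-04 1.000e-04 1.525e-01] turn [-0.0004 -0.0013 -0.0019] rows 1.2 tcp [0.491  0.0966 0.0897] w 0.483 t 6.85
```

View pics/w5.png

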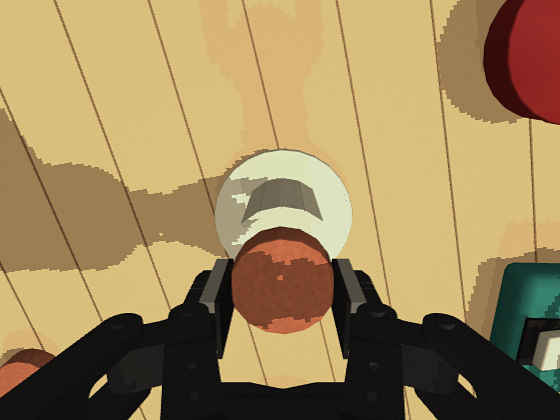

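jog_arm:
  motion: "30 0 0 0.02 0 0 0;30 0 0 0.035 0 0 0;30 0 0 0.05 0 0 0;30 0 0 0.065 0 0 0;30 0 0 0.075 0 0 0"

```text
time: 7.48
tool_pos: [0.4915, 0.0972, 0.0526]
tool_rot: [-0.0, 0.117, 0.993, -0.0]
contact_force: [-0.3, 0.5, -0.7]
gripper_width: 0.484
grasp_force: 61.0
```

jog_arm:
  motion: "30 0 0 0.02 0 0 0;30 0 0 0.04 0 0 0;30 0 0 0.055 0 0 0;30 0 0 0.07 0 0 0;30 0 0 0.076 0 0 0"

```text
time: 8.1
tool_pos: [0.4914, 0.0971, 0.0146]
tool_rot: [-0.0, 0.117, 0.993, -0.0]
contact_force: [0.1, -0.0, 0.2]
gripper_width: 0.485
grasp_force: 61.0
```

jog_arm:
  motion: "30 0 0 0.001 0 0 0;65 0 0 0.001 0 0 0;65 0 0 0.001 0 0 0;65 0 0 0 0 0 0;65 0 0 -0.04 0 0 0"

```text
time: 8.72
tool_pos: [0.4902, 0.0971, 0.0341]
tool_rot: [-0.002, 0.117, 0.993, -0.0]
contact_force: [-0.8, 0.8, -0.2]
gripper_width: 0.652
grasp_force: 0.0
```

jog_arm:
  motion: "65 0 0 -0.12 0 0 0;65 0 0 -0.22 0 0 0;65 0 0 -0.22 0 0 0;65 0 0 -0.22 0 0 0;65 0 0 -0.22 0 0 0"

```text
time: 9.35
tool_pos: [0.4905, 0.0971, 0.1433]
tool_rot: [-0.002, 0.117, 0.993, -0.0]
contact_force: [0.3, 0.2, -0.8]
gripper_width: 0.653
grasp_force: 0.0
```

```bash
python3 -c "
from h import *
f=grab_frame('wrist');P=cloud(f);d=np.hypot(P[...,0]-.4897,P[...,1]-.097)<.018
hsv=cv2.cvtColor(f['color'],cv2.COLOR_RGB2HSV);m=d&(P[...,2]<.07)&(hsv[...,1]>100)&(hsv[...,0]<12)
print(m.sum(),np.percentile(P[m][:,2],[2,50,98]))
go(.5685,-.116,.12,76.7)"
```

```text
1468 [0.02368523 0.02496078 0.02629319]
shift [-0.2508 -0.3783  0.046 ] turn [-0.0007 -0.0023 -0.0014] rows 3.7 tcp [0.4905 0.0971 0.1433] w 0.649 t 9.4
```

jog_arm:
  motion: "80 -0.25 -0.378 0 0 0 0;80 -0.25 -0.378 0 0 0 0;80 -0.25 -0.378 0.04 0 -0.002 -0.001;80 -0.25 -0.378 0.04 0 -0.002 -0.001;80 -0.25 -0.378 0.04 0 -0.002 -0.001"

```text
time: 10.02
tool_pos: [0.5687, -0.1178, 0.1229]
tool_rot: [-0.0, 0.118, 0.993, 0.0]
contact_force: [0.5, 0.0, -0.4]
gripper_width: 0.8
grasp_force: 0.0
```

```bash
python3 -c "
from d import *
discs()
go(.5685,-.116,.005,76.7)"
```

```text
289 [0.4908 0.0767 0.0155] (0.4912, 0.0787) 0.0122 [555.3564  20.5467]
3451 [ 0.4818 -0.2086  0.0168] (0.4822, -0.2094) 0.0222 [119.5367 115.9539]
2721 [ 0.5681 -0.1162  0.0168] (0.5689, -0.1163) 0.022 [284.0632 205.5031]
2409 [ 0.5899 -0.2465  0.0167] (0.5913, -0.2476) 0.0224 [123.9431 270.8198]
shift [0.0001 0.0004 0.2367] turn [ 0.0005 -0.0004 -0.0019] rows 1.9 tcp [ 0.5686 -0.1163  0.1234] w 0.799 t 10.07
```

jog_arm:
  motion: "80 0 0 0.1 0 0 0;80 0 0 0.17 0 0 0;80 0 0 0.21 0 0 0;80 0 0 0.237 0 0 0;60 0 0 0.237 0 0 0"

```text
time: 10.7
tool_pos: [0.5696, -0.1153, 0.0065]
tool_rot: [0.001, 0.116, 0.993, -0.0]
contact_force: [-0.2, 0.4, -0.2]
gripper_width: 0.606
grasp_force: 0.0
```

jog_arm:
  motion: "30 0 0 0 0 0 0;30 0 0 0 0 0 0;30 0 0 0 0 0 0;30 0 0 0 0 0 0;30 0 0 0 0 0 0"

```text
time: 11.32
tool_pos: [0.571, -0.1162, 0.0083]
tool_rot: [0.003, 0.116, 0.993, -0.0]
contact_force: [-0.4, 0.7, 6.1]
gripper_width: 0.477
grasp_force: 61.1
```

jog_arm:
  motion: "30 0 0 -0.1 0 0 0;30 0 0 -0.2 0 0 0;30 0 0 -0.24 0 0 0;30 0 0 -0.24 0 0 0;30 0 0 -0.24 0 0 0"

```text
time: 11.95
tool_pos: [0.5679, -0.1152, 0.1241]
tool_rot: [-0.001, 0.116, 0.993, 0.0]
contact_force: [-0.4, -0.2, 0.4]
gripper_width: 0.48
grasp_force: 60.6
```

```bash
python3 -c "
from h import *
go(.4813,.0665,.126,76.7)"
```

```text
shift [ 0.2524  0.3136 -0.0034] turn [ 0.0002 -0.0008 -0.0004] rows 3.2 tcp [ 0.5679 -0.1152  0.1241] w 0.48 t 11.95
```

jog_arm:
  motion: "30 0.252 0.314 -0.003 0 0 0;30 0.252 0.314 -0.003 0 0 0;30 0.252 0.314 -0.003 0 0 0;30 0.252 0.314 -0.003 0 0 0;30 0.252 0.314 -0.003 0 0 0"

```text
time: 12.58
tool_pos: [0.4819, 0.0666, 0.1262]
tool_rot: [0.0, 0.115, 0.993, -0.001]
contact_force: [-0.4, -0.4, -0.3]
gripper_width: 0.474
grasp_force: 60.8
```

```bash
python3 a.py
```

```text
tcp [0.4819 0.0666 0.1262] [0.4827 0.0658 0.1267] cam [-0.0733  0.018   0.1429]
disc top rel tcp 0.007978519236680776 7642
disc x ext (tower axes, rel tcp) [-0.0234  0.0182] y [-0.0196  0.0207]
circle [-0.0018  0.0006] 0.022628676146268845
rim 584 [0.4897 0.0967]
shift [0.0008 0.0642 0.0533] turn [-0.0007  0.0009 -0.0002] rows 0.7 tcp [0.4827 0.0658 0.1267] w 0.48 t 12.62
```

jog_arm:
  motion: "30 -0.0034 0.0635 0 0 0 0;30 -0.0034 0.0635 0.02 0 0 0;30 -0.0034 0.0635 0.05 0 0 0;30 -0.0034 0.0635 0.07 0 0 0;30 -0.0034 0.0635 0.07 0 0 0"

```text
time: 13.25
tool_pos: [0.4909, 0.0959, 0.091]
tool_rot: [-0.0, 0.117, 0.993, -0.001]
contact_force: [0.0, 0.8, -0.9]
gripper_width: 0.475
grasp_force: 60.9
```

jog_arm:
  motion: "30 0 0 0.015 0 0 0;30 0 0 0.03 0 0 0;30 0 0 0.04 0 0 0;30 0 0 0.05 0 0 0;30 0 0 0.06 0 0 0"

```text
time: 13.88
tool_pos: [0.4923, 0.0967, 0.0627]
tool_rot: [0.002, 0.116, 0.993, -0.0]
contact_force: [0.1, 0.2, -0.5]
gripper_width: 0.475
grasp_force: 60.9
```

In without contact; lower by 29 mm and release.

jog_arm:
  motion: "30 0 0 0.015 0 0 0;30 0 0 0.03 0 0 0;30 0 0 0.04 0 0 0;30 0 0 0.05 0 0 0;30 0 0 0.057 0 0 0"

```text
time: 14.5
tool_pos: [0.4923, 0.0966, 0.0341]
tool_rot: [0.001, 0.116, 0.993, -0.0]
contact_force: [0.1, 0.4, -1.0]
gripper_width: 0.479
grasp_force: 60.9
```

jog_arm:
  motion: "30 0 0 0.001 0 0 0;65 0 0 0.001 0 0 0;65 0 0 0.001 0 0 0;65 0 0 0 0 0 0;65 0 0 -0.04 0 0 0"

```text
time: 15.12
tool_pos: [0.4908, 0.0965, 0.0531]
tool_rot: [-0.0, 0.116, 0.993, -0.0]
contact_force: [-0.7, -0.3, -0.0]
gripper_width: 0.645
grasp_force: 0.0
```

jog_arm:
  motion: "65 0 0 -0.1 0 0 0;65 0 0 -0.18 0 0 0;65 0 0 -0.18 0 0 0;65 0 0 -0.18 0 0 0;65 0 0 -0.18 0 0 0"

```text
time: 15.75
tool_pos: [0.4908, 0.0966, 0.1425]
tool_rot: [-0.0, 0.116, 0.993, -0.0]
contact_force: [-0.2, 0.2, -0.3]
gripper_width: 0.651
grasp_force: 0.0
```

```bash
cat > st.py <<'E'
from h import *
f=grab_frame('wrist');P=cloud(f);d=np.hypot(P[...,0]-.4897,P[...,1]-.097)<.018
hsv=cv2.cvtColor(f['color'],cv2.COLOR_RGB2HSV);m=d&(P[...,2]<.07)&(hsv[...,1]>100)&(hsv[...,0]<12)
print(m.sum(),np.percentile(P[m][:,2],[2,50,98]))
E
python3 st.py;  python3 -c "
from h import *
go(.4815,-.2092,.12,76.7)"
```

```text
1857 [0.03958938 0.04092624 0.04226101]
shift [-0.1229 -0.5994  0.0456] turn [-0.0006 -0.0001 -0.0005] rows 4.9 tcp [0.4909 0.0966 0.1425] w 0.647 t 15.8
```

jog_arm:
  motion: "80 -0.123 -0.6 0.04 0 0 0;80 -0.123 -0.6 0.04 0 0 0;80 -0.123 -0.6 0.04 0 0 0;80 -0.123 -0.6 0.04 0 0 0;80 -0.123 -0.6 0.04 0 0 0"

```text
time: 16.42
tool_pos: [0.4817, -0.2113, 0.1234]
tool_rot: [0.001, 0.116, 0.993, 0.0]
contact_force: [2.6, -0.9, 0.6]
gripper_width: 0.799
grasp_force: 0.0
```

```bash
python3 -c "
from d import *
discs()
go(.4815,-.209,.008,76.7)"
```

```text
2725 [ 0.4807 -0.2096  0.0168] (0.4817, -0.2097) 0.0218 [284.0653 204.4675]
2005 [ 0.589  -0.2474  0.0168] (0.5906, -0.2479) 0.0223 [269.2623 339.4663]
shift [0.0037 0.0168 0.2305] turn [-0.0028  0.0014 -0.0036] rows 1.8 tcp [ 0.4812 -0.2171  0.1233] w 0.801 t 16.48
```

jog_arm:
  motion: "80 0.002 0 0 0 0 0;80 0.002 0 0.1 0 0 0;80 0.002 0 0.17 0 0 0;80 0.002 0 0.21 0 0 0;70 0.002 0 0.229 0 0 0"

```text
time: 17.1
tool_pos: [0.4809, -0.2072, 0.0081]
tool_rot: [-0.0, 0.115, 0.993, 0.001]
contact_force: [0.4, -0.4, 0.7]
gripper_width: 0.7
grasp_force: 0.0
```

jog_arm:
  motion: "30 0 0 0 0 0 0;30 0 0 0 0 0 0;30 0 0 0 0 0 0;30 0 0 0 0 0 0;30 0 0 0 0 0 0"

```text
time: 17.73
tool_pos: [0.4822, -0.2094, 0.0104]
tool_rot: [0.002, 0.116, 0.993, -0.0]
contact_force: [-0.2, 0.1, -0.6]
gripper_width: 0.468
grasp_force: 60.4
```

jog_arm:
  motion: "30 0 0 -0.1 0 0 0;30 0 0 -0.2 0 0 0;30 0 0 -0.24 0 0 0;30 0 0 -0.24 0 0 0;30 0 0 -0.24 0 0 0"

```text
time: 18.35
tool_pos: [0.4805, -0.2085, 0.1277]
tool_rot: [-0.0, 0.116, 0.993, 0.001]
contact_force: [-0.4, 0.1, -1.0]
gripper_width: 0.472
grasp_force: 60.7
```

```bash
python3 -c "
from h import *
go(.4813,.0665,.126,76.7)"
```

```text
shift [0.1252 0.5355 0.0042] turn [ 0.0008 -0.0004 -0.0005] rows 4.4 tcp [ 0.4805 -0.2085  0.1277] w 0.472 t 18.35
```

jog_arm:
  motion: "30 0.125 0.535 0.003 0 0 0;30 0.125 0.535 0.003 0 0 0;30 0.125 0.535 0.003 0 0 0;30 0.125 0.535 0.003 0 0 0;30 0.125 0.535 0.003 0 0 0"

```text
time: 18.98
tool_pos: [0.4804, 0.0683, 0.1256]
tool_rot: [-0.001, 0.114, 0.993, -0.0]
contact_force: [0.9, 0.3, -0.5]
gripper_width: 0.472
grasp_force: 60.7
```

jog_arm:
  motion: "30 0 0 0 0 0 0;30 0 0 0 0 0 0;30 0 0 0 0 0 0;30 0 0 0 0 0 0;30 0 0 0 0 0 0"

```text
time: 19.6
tool_pos: [0.4827, 0.0649, 0.1285]
tool_rot: [0.002, 0.117, 0.993, -0.0]
contact_force: [0.1, -0.3, -0.4]
gripper_width: 0.469
grasp_force: 60.7
```

```bash
python3 a.py
```

```text
tcp [0.4827 0.0649 0.1285] [0.4827 0.0651 0.1285] cam [-0.0729  0.0172  0.1432]
disc top rel tcp 0.0067184322691908605 7382
disc x ext (tower axes, rel tcp) [-0.0206  0.0209] y [-0.0201  0.0197]
circle [ 0.0006 -0.0002] 0.02242734655737877
rim 608 [0.4898 0.0968]
shift [0.0014 0.0655 0.057 ] turn [ 0.      0.0021 -0.001 ] rows 0.7 tcp [0.4827 0.0651 0.1285] w 0.471 t 19.65
```

jog_arm:
  motion: "30 0.0014 0.065 0 0 0 0;30 0.0014 0.065 0.02 0 0 0;30 0.0014 0.065 0.05 0 0 0;30 0.0014 0.065 0.065 0 0 0;30 0.0014 0.065 0.065 0 0 0"

```text
time: 20.27
tool_pos: [0.4885, 0.0968, 0.0945]
tool_rot: [0.0, 0.116, 0.993, -0.0]
contact_force: [-0.3, -0.4, -0.6]
gripper_width: 0.473
grasp_force: 60.8
```

jog_arm:
  motion: "30 0 0 0.015 0 0 0;30 0 0 0.03 0 0 0;30 0 0 0.04 0 0 0;30 0 0 0.05 0 0 0;30 0 0 0.06 0 0 0"

```text
time: 20.9
tool_pos: [0.4896, 0.0973, 0.0656]
tool_rot: [0.002, 0.116, 0.993, -0.0]
contact_force: [0.4, -0.3, -0.5]
gripper_width: 0.468
grasp_force: 60.8
```

jog_arm:
  motion: "30 0 0 0.01 0 0 0;30 0 0 0.02 0 0 0;30 0 0 0.028 0 0 0;30 0 0 0.028 0 0 0;30 0 0 0.028 0 0 0"

```text
time: 21.52
tool_pos: [0.4898, 0.0972, 0.0521]
tool_rot: [0.002, 0.116, 0.993, -0.0]
contact_force: [0.6, 0.5, -0.5]
gripper_width: 0.471
grasp_force: 60.8
```

jog_arm:
  motion: "30 0 0 0.001 0 0 0;65 0 0 0.001 0 0 0;65 0 0 0.001 0 0 0;65 0 0 0 0 0 0;65 0 0 -0.04 0 0 0"

```text
time: 22.15
tool_pos: [0.488, 0.0972, 0.0705]
tool_rot: [-0.0, 0.116, 0.993, -0.0]
contact_force: [-0.4, -0.0, 0.0]
gripper_width: 0.656
grasp_force: 0.0
```

jog_arm:
  motion: "65 0 0 -0.1 0 0 0;50 0 0 -0.18 0 0 0;20 0 0 -0.18 0 0 0;0 0 0 -0.18 0 0 0;0 0 0 -0.18 0 0 0"

```text
time: 22.78
tool_pos: [0.4881, 0.0972, 0.1599]
tool_rot: [-0.0, 0.116, 0.993, -0.0]
contact_force: [-0.1, 0.5, -0.9]
gripper_width: -0.0
grasp_force: 0.0
```

Run:
```python
import st
from h import *
np.set_printoptions(precision=4,suppress=True)
f=grab_frame('scene');P=cloud(f)
ims=cv2.resize(f['color'][120:220,300:480],(720,400),interpolation=cv2.INTER_CUBIC);cv2.imwrite('pics/s2.png',ims[:,:,::-1])
for c in('wrist','scene','side'):
  if c!='scene': g=grab_frame(c)
  for t in('rocker_end','fan'): print(c,t,[(np.array(r['at']),r['p']) for r in place_of(c,t)[:1]])
g=grab_frame('wrist');P=cloud(g);hsv=cv2.cvtColor(g['color'],cv2.COLOR_RGB2HSV)
m=(hsv[...,1]<70)&(hsv[...,2]>120)&(P[...,2]>.031)&(P[...,2]<.05)&(abs(P[...,0]-.61)<.05)&(abs(P[...,1]-.255)<.05)
p=P[m];print(len(p))
if len(p)>20:
  print(p.mean(0),cv2.minAreaRect(p[:,:2].astype(np.float32)*1000));i=np.argsort(p[:,2])
  print('high',p[i[-len(p)//8:]].mean(0),'low',p[i[:len(p)//8]].mean(0))
go(.604,.238,.08,76)
```

```text
1922 [0.05556481 0.05692337 0.05823133]
wrist rocker_end [(array([0.4273, 0.2704, 0.003 ]), 0.62)]
wrist fan [(array([ 0.6189,  0.2999, -0.0007]), 0.58)]
scene rocker_end [(array([0.6055, 0.2371, 0.0436]), 0.52)]
scene fan [(array([0.6188, 0.3002, 0.0013]), 0.57)]
side rocker_end [(array([0.6045, 0.2406, 0.0425]), 0.5)]
side fan [(array([ 0.4406, -0.4216, -0.0037]), 0.53)]
1270
[0.6062 0.257  0.0412] ((606.9667358398438, 258.0104675292969), (47.65648651123047, 24.167888641357422), 76.55884552001953)
high [0.601  0.2387 0.0452] low [0.6107 0.2769 0.0369]
shift [-0.1577  0.3267  0.1644] turn [0.     0.0021 0.0077] rows 3.2 tcp [0.4894 0.0973 0.1619] w 0.0 t 23.32
```

View pics/s2.png

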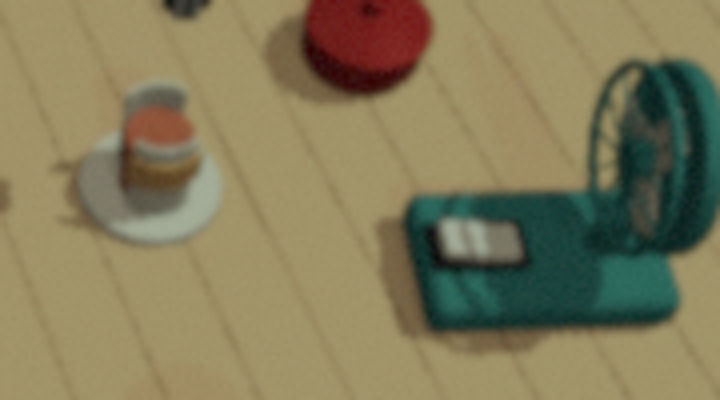

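jog_arm:
  motion: "0 -0.154 0.325 0 0 0 0;0 -0.154 0.325 0 0 0 0;0 -0.154 0.325 0.05 0 0 0;0 -0.154 0.325 0.17 0 0 0;0 -0.154 0.325 0.17 0 0 0"

```text
time: 23.95
tool_pos: [0.5974, 0.2368, 0.0706]
tool_rot: [-0.004, 0.116, 0.993, -0.003]
contact_force: [-0.6, -0.9, -0.7]
gripper_width: 0.006
grasp_force: 0.0
```

Run:
```python
from h import *
g=grab_frame('wrist');show(g,'w6')
go(.6022,.2375,.05,76.7)
```

```text
shift [-0.0046  0.0021  0.0489] turn [-0.0021 -0.0017 -0.0003] rows 0.4 tcp [0.5998 0.2371 0.0745] w -0.002 t 24.0
```

View pics/w6.png

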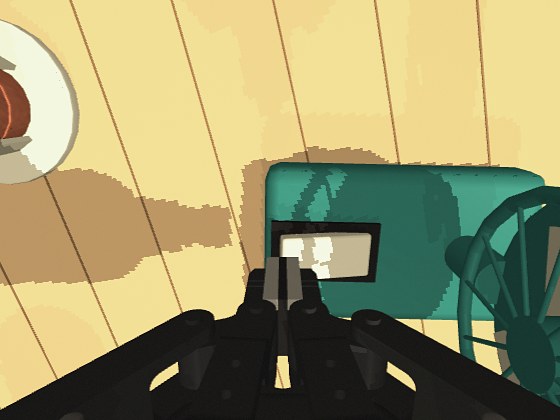

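jog_arm:
  motion: "0 -0.003 0.003 0.03 0 0 0;0 -0.003 0.003 0.05 0 0 0;0 -0.003 0.003 0.056 0 0 0;0 -0.003 0.003 0.066 0 0 0;0 -0.003 0.003 0.072 0 0 0"

```text
time: 24.62
tool_pos: [0.6042, 0.2384, 0.0416]
tool_rot: [0.002, 0.116, 0.993, -0.0]
contact_force: [0.1, -2.1, 1.4]
gripper_width: 0.003
grasp_force: 0.9
```

jog_arm:
  motion: "0 0 0 0.004 0 0 0;0 0 0 0.006 0 0 0;0 0 0 0.008 0 0 0;0 0 0 0.008 0 0 0;0 0 0 0.008 0 0 0"

```text
time: 25.25
tool_pos: [0.604, 0.2386, 0.0372]
tool_rot: [0.002, 0.116, 0.993, -0.0]
contact_force: [0.2, -2.9, 1.6]
gripper_width: -0.003
grasp_force: 1.5
```

Moving; a few mm to go to the hard stop.

jog_arm:
  motion: "0 0 0 0.003 0 0 0;0 0 0 0.005 0 0 0;0 0 0 0.007 0 0 0;0 0 0 0.007 0 0 0;0 0 0 0.007 0 0 0"

```text
time: 25.88
tool_pos: [0.6043, 0.2387, 0.0366]
tool_rot: [0.001, 0.116, 0.993, -0.0]
contact_force: [-7.6, -5.7, 16.1]
gripper_width: 0.002
grasp_force: 8.6
```

jog_arm:
  motion: "0 0 0 0.002 0 0 0;0 0 0 0.002 0 0 0;0 0 0 -0.06 0 0 0;0 0 0 -0.16 0 0 0;0 0 0 -0.2 0 0 0"

```text
time: 26.5
tool_pos: [0.6051, 0.24, 0.137]
tool_rot: [0.004, 0.116, 0.993, 0.001]
contact_force: [0.2, 0.1, 0.6]
gripper_width: 0.004
grasp_force: 0.0
```

jog_arm:
  motion: "0 0.1 -0.25 -0.1 0 0 0;0 0.1 -0.25 -0.1 0 0 0;0 0.1 -0.25 -0.1 0 0 0;0 0.1 -0.25 -0.1 0 0 0;0 0.1 -0.25 -0.1 0 0 0"

```text
time: 27.12
tool_pos: [0.5258, 0.1293, 0.1824]
tool_rot: [0.001, 0.116, 0.993, 0.0]
contact_force: [0.3, 0.2, -0.2]
gripper_width: -0.0
grasp_force: 0.0
```

Run:
```python
from h import *
np.set_printoptions(precision=4,suppress=True)
g=grab_frame('wrist');show(g,'w7');P=cloud(g);hsv=cv2.cvtColor(g['color'],cv2.COLOR_RGB2HSV)
m=(hsv[...,1]<70)&(hsv[...,2]>90)&(P[...,2]>.031)&(P[...,2]<.055)&(abs(P[...,0]-.607)<.03)&(abs(P[...,1]-.258)<.03)
p=P[m];u=(p[:,:2]-[.607,.258])@[.232,.973]
k=np.polyfit(u,p[:,2],1);print(len(p),'slope deg',np.degrees(np.arctan(k[0])),k[1])
f=grab_frame('scene');P=cloud(f)
for r in cut_out('scene','clip_mid')[:1]:
  q=P[r['pixels']];print('clip',len(q),np.percentile(q[:,2],[2,50,98]))
cv2.imwrite('pics/end.png',cv2.resize(np.hstack([f['color'][60:320,140:500],g['color'][80:340,100:460]]),(800,289))[:,:,::-1])
```

```text
1646 slope deg 12.42409527400539 0.04088217905785327
clip 109 [0.0395 0.0528 0.064 ]
```

View pics/end.png

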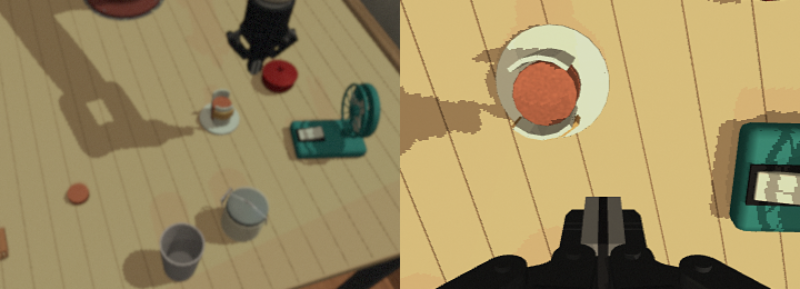

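```bash
python3 -c "
from plant import *
print(job_done())"
```

```text
the job is handed in; nothing more can be done
None
```

I stacked three discs flat in the tower, left the fourth on the nightstand, then switched the fan on; the job is handed in at about 27 s, with no verdict shown. The top measured about 57 mm (56 mm nominal), inside the clip's roughly 42–64 mm band. The rocker is at its full-on stop (12.4° measured, 12.6° expected), and the clip measured the same height after as before.

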